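# Hang the slide rack on the drying rail and slide it to the red mark

## Task

Hook the microscope-slide rack over the drying rail at the rail's green section and let go of it there. Then slide it along the rail, without lifting it off, until it hangs centred on the red mark. Keep the rack upright throughout and leave the jar, the oil bottle and the slide box where they are.

Things in the scene. Friction and masses are not known exactly. Their poses are not given: they have to be found in the camera images.
- rack: Loose upright steel slide rack, 0.3 kg, 142 mm high. Origin: centre of underside; z up. Open tray 50 (x) by 90 (y) mm, 32 mm high with its glass slides. Two 5 mm wires (y = +-30) rise from the tray's -x side (x = -23.5, bending in to -13.5 at 66 mm up) to the -x leg of a hook that is open to +x; an orange grip tab stands on top of the hook.
- rack_seat (a point): Centre of the hook, 92 mm above the rack's origin: lies on the rail's axis when the rack hangs fully seated. Hook: upside-down V roof, 70 mm long in y, its two legs' inner faces at x = -12 and +12, legs ending 17 mm below this point.
- rack_mouth (a point): Middle of the mouth, 53 mm above the rack's origin at x = +13: the rail enters here, from the rack's +x side, through the free 43 mm high gap between the end of the hook's +x leg (75 mm above the origin) and the slides (32 mm), and then the rack comes down onto it.
- rack_tab (a point): Centre of the orange grip tab (white centre line): 12 mm (x) by 36 mm (y) by 40 mm high, from 102 to 142 mm above the rack's origin, nothing above it.
- stand: Fixed drying stand. Origin: centre of its underside; y along the rail. White drip tray 130 (x) by 450 (y) mm, rim 16 mm high, and two aluminium posts 16 by 14 mm at y = +-207, 182 mm high, that carry a round steel rail 12 mm in diameter along y, its axis 170 mm above the bench, free between y = -200 and +200.
- green_section: Green painted section of the rail, 70 mm long, with an equally long green stripe on the drip tray below it. Origin: its middle, on the rail's axis; y along the rail. It is flush paint, not an obstacle, and may be at either end of the rail.
- red_mark: Red mark painted on the rail, 10 mm long, with a red stripe across the drip tray below it. Origin: its middle, on the rail's axis; y along the rail. Flush paint, 140 to 220 mm from the middle of the green section.
- jar: Bystander: clear jar with green lid, 60 mm diameter, 85 mm high. Origin: centre of its underside.
- oil: Bystander: small amber immersion-oil bottle, 32 mm diameter, 75 mm high. Origin: centre of its underside.
- slidebox: Bystander: blue slide box with paper label, 100 by 80 mm, 36 mm high. Origin: centre of its underside.
Things that resemble listed ones, but are neither listed nor needed, are in the scene too. Several things look just like the rack: the one meant starts farthest from the robot's base.

How it is judged:
On the way, in this order (a step that is already met when the one before it is completed fails the run):
1. the rack hangs on the rail at the green section (its centre on the green), let go (horizontal distance between rack_seat and green_section below 0.037 m and z of rack_seat in the frame of green_section between -0.006 and 0.006 m and contact force between rack and stand above 1 N and contact force between rack and the fingers below 0.1 N), for 0.2 s.
2. the rack is on its way along the rail, still hooked on it (not lifted off), between the green section and the mark (horizontal distance between rack_seat and green_section above 0.045 m and horizontal distance between rack_seat and red_mark between 0.02 and 0.18 m and x of rack_seat in the frame of red_mark between -0.01 and 0.01 m and z of rack_seat in the frame of red_mark between -0.008 and 0.008 m).
At the end, for the whole second after the job is handed in: The rack hangs at rest by its hook on the rail, seated (seat point within 6 mm of the rail's height), upright within 0.2 rad, its centre within 10 mm of the red mark (horizontal distance between rack_seat and red_mark below 0.01 m and z of rack_seat in the frame of red_mark between -0.006 and 0.006 m and contact force between rack and stand above 1 N and angle between rack's own z axis and vertical below 0.2 rad and linear speed of rack below 0.03 m/s); the robot touches nothing.
It fails at once if the rack is tipped by more than 0.6 rad (angle between rack's own z axis and vertical above 0.6 rad).
It fails at once if the jar, the oil bottle or the slide box is moved by more than 20 mm (distance of any of jar, oil, slidebox from where it was at the start of the episode above 0.02 m).
It also fails if it takes over 64 s, if anything falls off the work surface, if the arm or the gripper's body presses on something with over 40 N, if the wrist force passes 120 N, or if a joint passes its speed limit or range.

## Robot

A 6-joint arm with a two-finger parallel gripper is mounted at the origin on the work surface. World frame = base frame: x ahead of the robot, y to its left, z up, the work surface at z = 0. Lengths are in m, angles in rad, forces in N, time in s.
With the tool pointing down it reaches from about 0.4 to 0.925 m from the base axis. Payload 12.5 kg.
Tool frame: the origin (TCP) lies between the finger pads; the fingertips stand 25 mm ahead of it and the grasp point (between the pads) lies 6 mm ahead of it; z points along the fingers, y is the line along which they close (so a half turn about z gives the same grasp; the last joint's range is limited). The gripper opens to 95 mm and grips with 3 to 60 N. Pads are 20 mm wide; open, the fingers measure 119 mm over their backs; the gripper's body (75 mm by 180 mm) begins 59 mm behind the grasp point.
Start: joints at [-1.406, 0.491, 1.559, -0, 1.092, -0.106], TCP at [0.167, -0.602, 0.24] pointing down, gripper open.
Joint ranges: [-3.1, 3.1], [-0.84, 2.19], [0.05, 2.79], [-1.13, 4.28], [0.06, 2.93], [-2.69, 2.69]. Speed limits (rad/s): [2.22, 2.22, 2.79, 3.14, 3.14, 3.14].

## Interface

Orientations are given as a rotation vector (axis times angle).
In Python, from plant import * gives the robot as it stands.
- The arm moves only by the tool arm_command, never from a script. Its argument "deltas" is a list of rows, each a list of 4 numbers: the shift along the tool's x, y, z in m, then the turn about the tool's z in degrees. In form: [[x, y, z, turn], ...]. A call has exactly 10 rows; each row shifts and turns the commanded pose from where the row before left it, along the tool's axes as they then stand; what a row does not reach is not made up. A row lasts 1/8 s, in which the tool goes at most 62.5 mm and 10.7 degrees, less where a joint would pass 70% of its speed; a pose out of reach is approached as far as the arm can. A call with a gripper value outside its range is refused whole. "jaw" is the opening, from 0 (shut) to 1 (fully open), set as the call begins (left out, the last holds). The fingers move at their own pace and stop on an object; "newtons" is the grip in N (left out, the last holds). Time passes only in rows, so rows that do not move let the fingers close, or fill a call up. It gives the time, the measured TCP pose, the force, the opening and the grip force at its end, in the units of the state.
- state(): the state, without advancing time (a new reading comes with each control period).
- read_camera(name): name is "scene" or "top" or "wrist"; returns a dict with "image" (420x560x3 uint8, red, green, blue), "range_z" (420x560 float32, m along the optical axis (not along the pixel's ray), 0 where there is no reading), "vfov" (degrees; the focal length in pixels is half the picture's height over the tangent of half this angle, whatever the lens; pixels are square), "cx", "cy" (the principal point, pixels), "T" (4x4, takes a point from camera to world coordinates). Camera axes: x right, y down, z forward; pixel columns grow to the right and rows downward; lengths in m; the calibration is good to about 2 mm. A picture is of the moment at which its call begins.
- close_job(): hands the job in; it is judged then, once.
Trained networks look in the newest picture that a camera, given by its name, has taken for a name from the list of things; names that differ only in an ending like _2 or _b are one class to them, and where a whole thing is asked for, a point or a joint stands for the part that bears it (a point fixed in the world has none). Each returns a list of dicts, best first, with "conf" (0 to 1); they miss things now and then, are a little off and sometimes report something else, mostly with a low value. They report only what shows in the picture. A call takes as long as a camera call. They do not tell look-alikes from the thing itself.
- find_in(camera, label): "point" ([column, row] in pixels, amid what is visible of it).
- pinpoint(camera, label): "point" ([column, row] in pixels: a listed point, or the origin of a listed thing).
The state is a dict: "time": time; "joint_pos": joint angles; "joint_vel": joint speeds; "effort": joint torques, N m; "position": TCP position; "eef_rot": TCP orientation; "contact_force": force on the tool from outside, world axes, zero at the start; "wrist_torque": the same for the moment, N m; "opening": opening from 0.0 (shut) to 1.0 (fully open); "grasp_force": force on a finger pad.
Only numpy, scipy, OpenCV 4.12 (cv2) and the standard library are available. Lean on these libraries where they do the work, as an engineer would, in place of code of your own. Each camera call takes 0.05 s, during which the arm holds its last target. There are 200 camera calls.

## Working session

There is one attempt and no reset: what is moved stays moved. The work goes in short steps, Python scripts to look and compute and a tool call to move; the robot and the scene stay as the last step left them, time stands still between calls to the robot, and variables do not carry over. Pictures are saved under pics/ and viewed, at most 10 in all, crops included, and the job is handed in when it is done.

Besides the shell and the picture viewer there is one more tool, called after "Call:" in YAML: its name, and indented under it one key for each argument. arm_command: Moves the arm, as the interface text tells. Its arguments: {"type":"object","properties":{"deltas":{"type":"array"},"jaw":{"type":"number"},"newtons":{"type":"number"}},"required":["deltas"]}

```bash
mkdir -p pics
cat > h.py <<'E'
from plant import *
import numpy as np, cv2
def snap(n,f=None):
    c=read_camera(n)
    if f: cv2.imwrite('pics/'+f,c['image'][:,:,::-1])
    return c
def ray(c,p):
    f=c['image'].shape[0]/2/np.tan(np.radians(c['vfov'])/2)
    d=np.array([(p[0]-c['cx'])/f,(p[1]-c['cy'])/f,1.])
    T=np.array(c['T']); return T[:3,3],T[:3,:3]@d
def atz(c,p,z):
    o,d=ray(c,p); return o+d*(z-o[2])/d[2]
def depth(c,p):
    o,d=ray(c,p); return o+d*c['range_z'][int(round(p[1])),int(round(p[0]))]
def tri(c1,p1,c2,p2):
    o1,d1=ray(c1,p1);o2,d2=ray(c2,p2)
    A=np.c_[d1,-d2]; s=np.linalg.lstsq(A,o2-o1,rcond=None)[0]
    a=o1+d1*s[0];b=o2+d2*s[1]; return (a+b)/2,np.linalg.norm(a-b)
def proj(c,P):
    T=np.array(c['T']);q=T[:3,:3].T@(np.array(P)-T[:3,3]);f=c['image'].shape[0]/2/np.tan(np.radians(c['vfov'])/2)
    return q[:2]/q[2]*f+[c['cx'],c['cy']]
np.set_printoptions(precision=4,suppress=True)
E
python3 - <<'E'
from h import *
for n in ['scene','top']:
    c=snap(n,n+'0.png'); T=np.array(c['T']); print(n,c['vfov'],T.round(3).tolist())
    for l in ['rack','rack_tab','rack_seat','stand','green_section','red_mark','jar','oil','slidebox']:
        for r in pinpoint(n,l)[:5]:
            print(n,l,round(r['conf'],2),np.round(r['point']),depth(c,r['point']) if 0<=r['point'][1]<419 and 0<=r['point'][0]<559 else '')
print(state())
E
```

```text
scene 52.90107557156868 [[0.682, 0.408, -0.607, 0.998], [0.731, -0.374, 0.571, -0.411], [0.006, -0.833, -0.553, 0.623], [0.0, 0.0, 0.0, 1.0]]
scene rack 0.97 [307. 221.] [0.5524 0.0727 0.1825]
scene rack 0.96 [274. 246.] [ 0.5619 -0.0199  0.1766]
scene rack 0.79 [335. 244.] [0.4984 0.2314 0.0195]
scene rack 0.61 [279. 192.] [0.2455 0.2832 0.0331]
scene rack_tab 0.92 [278. 156.] [0.226  0.2984 0.1314]
scene rack_tab 0.82 [346. 201.] [0.5018 0.252  0.1314]
scene rack_tab 0.79 [273. 204.] [0.3988 0.1251 0.1272]
scene rack_tab 0.72 [312. 182.] [0.3845 0.2665 0.128 ]
scene rack_seat 0.97 [342. 210.] [0.5019 0.2415 0.1122]
scene rack_seat 0.76 [314. 191.] [0.3908 0.2679 0.1028]
scene rack_seat 0.67 [272. 215.] [0.3978 0.1219 0.1007]
scene rack_seat 0.62 [278. 164.] [0.2257 0.2972 0.108 ]
scene stand 0.59 [235. 356.] [ 0.5861 -0.1358  0.0068]
scene stand 0.15 [172. 328.] [ 0.6048 -0.2473  0.1767]
scene green_section 0.71 [172. 326.] [ 0.6025 -0.2447  0.1774]
scene red_mark 0.64 [221. 281.] [ 0.4296 -0.0501  0.0257]
scene jar 0.74 [222. 282.] [ 0.4319 -0.05    0.0255]
scene oil 0.58 [396. 21
[... 899 characters left out ...]
1747]
top red_mark 0.41 [342. 166.] [ 0.5621 -0.0434  0.1742]
top jar 0.74 [332. 236.] [ 0.3896 -0.0239  0.0872]
top oil 0.55 [168. 197.] [0.5106 0.4513 0.0417]
top slidebox 0.57 [215. 154.] [0.6472 0.32   0.0359]
{'time': 1.0, 'joint_pos': array([-1.4056,  0.4909,  1.5589,  0.    ,  1.0917, -0.1056]), 'joint_vel': array([-0.0022, -0.002 ,  0.0003,  0.0001,  0.0009,  0.0012]), 'effort': array([  0.001 , -61.2476, -25.8428,   0.0693,   0.0445,  -0.    ]), 'position': array([ 0.1672, -0.6022,  0.2397]), 'eef_rot': array([3.1127, 0.424 , 0.    ]), 'contact_force': array([0.4651, 0.7414, 0.5144]), 'wrist_torque': array([0.0159, 0.0088, 0.0166]), 'grasp_force': 0.0, 'opening': 1.0000425492788132}
```

View pics/scene0.png

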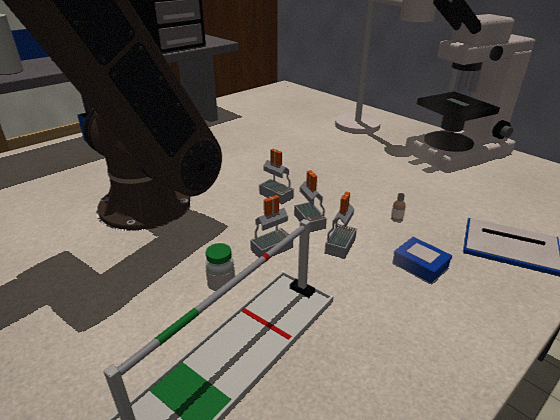

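View pics/top0.png

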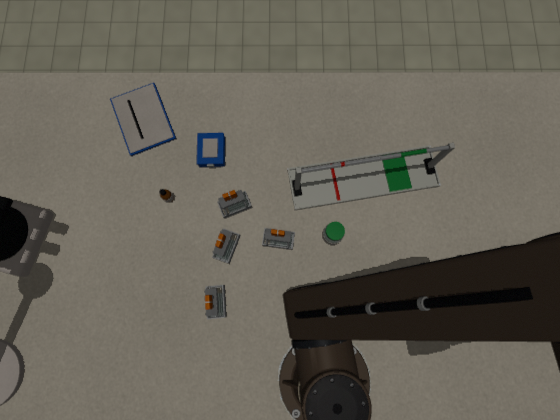

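The scene picture shows four identical racks. The farthest from the base is at scene (340,225) / top (233,203). The rail has green at top (414,154) and red at (342,164). The jar, oil bottle and slide box are clear of the path. Next I measure the stand and the chosen rack from the depth data in both views.

```bash
cat >> h.py <<'E'
def cloud(c):
    h,w=c['range_z'].shape; f=h/2/np.tan(np.radians(c['vfov'])/2)
    u,v=np.meshgrid(np.arange(w),np.arange(h)); z=c['range_z']
    P=np.stack([(u-c['cx'])/f*z,(v-c['cy'])/f*z,z],-1); T=np.array(c['T'])
    W=P@T[:3,:3].T+T[:3,3]; W[z<=0]=np.nan
    return W
def col(c,k):
    H=cv2.cvtColor(c['image'],cv2.COLOR_RGB2HSV).astype(int); h,s,v=H[...,0],H[...,1],H[...,2]
    return {'red':((h<6)|(h>173))&(s>150)&(v>60),'green':(h>45)&(h<80)&(s>130)&(v>40),'orange':(h>=4)&(h<18)&(s>150)&(v>100)}[k]
E
python3 - <<'E'
from h import *
for n in ['scene','top']:
    c=snap(n); W=cloud(c)
    for k in ['red','green']:
        m=col(c,k)
        reg=(W[...,0]>.45)&(W[...,1]<.05)
        for nm,zz in [('rail',(W[...,2]>.14)&(W[...,2]<.2)),('tray',(W[...,2]<.03))]:
            q=W[m&reg&zz]
            if len(q): 
                v,u=np.nonzero(m&reg&zz); print(n,k,nm,len(q),'mean',q.mean(0),'min',q.min(0),'max',q.max(0),'px',u.mean(),v.mean())
    rm=(W[...,2]>.16)&(W[...,2]<.185)&(W[...,0]>.45)&(W[...,0]<.75)&(W[...,1]<.08)&(W[...,1]>-.45)
    q=W[rm]; l=cv2.fitLine(q[:,:2].astype(np.float32),cv2.DIST_HUBER,0,.01,.01).ravel(); print('rail line',len(q),l,np.degrees(np.arctan2(l[1],l[0])),'ztop',np.percentile(q[:,2],[50,90,97]),q.min(0),q.max(0))
    tr=(W[...,2]<.03)&(W[...,2]>.004)&(W[...,0]>.45)&(W[...,0]<.75)&(W[...,1]<.08)&(W[...,1]>-.45)
    v,u=np.nonzero(tr); print('tray rect',cv2.minAreaRect(W[tr][:,:2].astype(np.float32)))
    rk=(abs(W[...,0]-.485)<.065)&(abs(W[...,1]-.25)<.07)&(W[...,2]>.01)
    # separate neighbours
    o=col(c,'orange')&rk; q=W[o]; print('tab',len(q),q.mean(0),q.min(0),q.max(0),cv2.minAreaRect(q[q[:,2]>.1][:,:2].astype(np.float32)))
    for a,b in [(.01,.05),(.07,.1),(.1,.15)]:
        q=W[rk&(W[...,2]>a)&(W[...,2]<b)]; print(a,b,len(q),cv2.minAreaRect(q[:,:2].astype(np.float32)) if len(q)>3 else '')
    for k,box in [('scene',(310,170,380,270)),('top',(205,175,265,230))]:
        if k==n:
            x0,y0,x1,y1=box; cv2.imwrite('pics/crop_%s.png'%n,cv2.resize(c['image'][y0:y1,x0:x1,::-1],None,fx=6,fy=6,interpolation=cv2.INTER_CUBIC))
E
```

```text
scene red rail 29 mean [ 0.5707 -0.0462  0.1753] min [ 0.5649 -0.0507  0.1702] max [ 0.5748 -0.0407  0.178 ] px 265.7586206896552 255.55172413793105
scene red tray 225 mean [ 0.568  -0.0472  0.0097] min [ 0.5084 -0.0614  0.0055] max [ 0.6284 -0.0343  0.0176] px 266.0488888888889 323.1777777777778
scene green rail 347 mean [ 0.6033 -0.2378  0.1751] min [ 0.5929 -0.2711  0.1673] max [ 0.6122 -0.2031  0.1792] px 177.0749279538905 325.09510086455333
scene green tray 2403 mean [ 0.597  -0.2369  0.0096] min [ 0.5362 -0.2809  0.0061] max [ 0.6568 -0.1939  0.0134] px 189.35330836454432 393.95422388680817
rail line 2285 [ 0.1655 -0.9862  0.5939 -0.1769] -80.47263 ztop [0.1751 0.1778 0.1823] [ 0.5412 -0.3465  0.16  ] [0.6269 0.0765 0.1845]
tray rect ((0.5980005264282227, -0.13737010955810547), (0.43390586972236633, 0.2406650185585022), 88.71005249023438)
tab 34 [0.497  0.2548 0.1423] [0.4885 0.2403 0.1404] [0.507 0.271 0.144] ((0.49662864208221436, 0.2546364963054657), (0.010955294594168663, 0.031870171427726746), 20.362764358520508)
0.01 0.05 674 ((0.478124737739563, 0.25295883417129517), (0.
[... 966 characters left out ...]
395 -0.3416  0.1601] [0.6248 0.0798 0.1847]
tray rect ((0.6012194156646729, -0.18485507369041443), (0.5287132859230042, 0.2978707551956177), 89.912109375)
tab 40 [0.4953 0.2583 0.1413] [0.4858 0.2434 0.1386] [0.5059 0.273  0.1449] ((0.4953072667121887, 0.2582056522369385), (0.009602240286767483, 0.03393055498600006), 21.077655792236328)
0.01 0.05 281 ((0.49388423562049866, 0.25831928849220276), (0.05140514299273491, 0.08960536122322083), 22.237319946289062)
0.07 0.1 177 ((0.4941725432872772, 0.2582559287548065), (0.03176869451999664, 0.06979487091302872), 22.2674560546875)
0.1 0.15 150 ((0.49383243918418884, 0.2584000825881958), (0.014047490432858467, 0.0693025216460228), 21.697898864746094)
```

View pics/crop_scene.png

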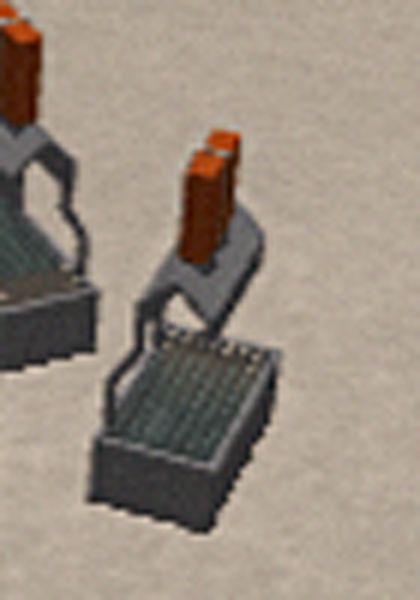

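Run:
```python
from h import *
c=snap('scene')
a=np.radians(22);R=np.array([[np.cos(a),-np.sin(a),0],[np.sin(a),np.cos(a),0],[0,0,1]]);o=np.array([.495,.257,0])
for s in (1,-1):
  for y in (-30,30): print(s,y,[(proj(c,o+R@np.array([s*x/1e3,s*y/1e3,z/1e3]))-[310,170])*6 for x,z in [(-23.5,32),(-23.5,56),(-13.5,66),(-13.5,75),(13.5,75)]])
```

```text
1 -30 [array([104.8414, 411.2689]), array([108.8993, 361.49  ]), array([135.1309, 346.7008]), array([136.8296, 327.434 ]), array([204.2494, 344.7086])]
1 30 [array([154.4062, 333.4313]), array([158.9233, 284.8426]), array([184.4311, 270.0339]), array([186.2953, 251.2521]), array([251.1397, 267.0357])]
-1 -30 [array([264.5466, 361.6757]), array([270.5775, 312.6709]), array([248.9394, 285.9147]), array([251.1397, 267.0357]), array([186.2953, 251.2521])]
-1 30 [array([219.2441, 442.1183]), array([224.9372, 391.9193]), array([202.1871, 364.0742]), array([204.2494, 344.7086]), array([136.8296, 327.434 ])]
```

The wires project to the lower-left side, so the rack's +x (its mouth) points to world yaw of about +22°, away from the robot. At the rail it needs yaw of about 9.5°. I go to a viewpoint over the rail first.

```bash
cat >> h.py <<'E'
from scipy.spatial.transform import Rotation as Ro
def yaw(s): 
    R=Ro.from_rotvec(s['eef_rot']).as_matrix(); return np.degrees(np.arctan2(R[1,0],R[0,0]))
def plan(x,y,z,yw,n=10):
    s=state(); p=np.array(s['position']); y0=yaw(s); dy=(yw-y0+180)%360-180; t=-dy/n; w=(np.array([x,y,z])-p)/n; rows=[]
    for i in range(n):
        a=np.radians(y0-t*i); X=np.array([np.cos(a),np.sin(a)]); Y=np.array([np.sin(a),-np.cos(a)])
        rows.append([round(float(X@w[:2]),4),round(float(Y@w[:2]),4),round(float(-w[2]),4),round(float(t),2)])
    print('t',round(s['time'],2),'pos',p,'yaw',y0,'F',np.array(s['contact_force']),'op',s['opening'],'g',s['grasp_force'])
    print(rows)
E
python3 -c "
from h import *
plan(.5,-.2,.36,99.5)"
```

```text
t 1.15 pos [ 0.1672 -0.6022  0.2397] yaw 15.514694227358431 F [-0.6127 -0.7974  0.2374] op 0.9985770569681186 g 0.0
[[0.0428, -0.0299, -0.012, -8.4], [0.0467, -0.0233, -0.012, -8.4], [0.0496, -0.0162, -0.012, -8.4], [0.0515, -0.0088, -0.012, -8.4], [0.0522, -0.0012, -0.012, -8.4], [0.0518, 0.0065, -0.012, -8.4], [0.0503, 0.014, -0.012, -8.4], [0.0477, 0.0212, -0.012, -8.4], [0.0441, 0.0279, -0.012, -8.4], [0.0396, 0.034, -0.012, -8.4]]
```

Call:
arm_command:
  deltas:
    - [0.043,-0.03,-0.012,-8.4]
    - [0.047,-0.023,-0.012,-8.4]
    - [0.05,-0.016,-0.012,-8.4]
    - [0.051,-0.009,-0.012,-8.4]
    - [0.052,-0.001,-0.012,-8.4]
    - [0.052,0.006,-0.012,-8.4]
    - [0.05,0.014,-0.012,-8.4]
    - [0.048,0.021,-0.012,-8.4]
    - [0.044,0.028,-0.012,-8.4]
    - [0.04,0.034,-0.012,-8.4]
  jaw: 0.6
  newtons: 20

```text
time: 2.4
position: [0.5009, -0.1981, 0.3602]
eef_rot: [2.023, 2.402, -0.0]
contact_force: [0.9, -1.2, 0.2]
opening: 0.599
grasp_force: 0.0
```

Run:
```python
from h import *
plan(.47,.22,.36,112)
c=snap('wrist','w1.png'); print(np.array(c['T']).round(3).tolist(),c['vfov'])
W=cloud(c)
np.savez('w1.npz',W=W,img=c['image'])
for k in ['red','green']:
    m=col(c,k)
    for nm,zz in [('rail',(W[...,2]>.14)&(W[...,2]<.2)),('tray',(W[...,2]<.03))]:
        q=W[m&zz&(W[...,0]>.48)]
        if len(q): print(k,nm,len(q),'mean',q.mean(0),'min',q.min(0),'max',q.max(0))
rm=(W[...,2]>.16)&(W[...,2]<.185)&(W[...,0]>.5)
q=W[rm]; l=cv2.fitLine(q[:,:2].astype(np.float32),cv2.DIST_HUBER,0,.01,.01).ravel(); print('rail',len(q),l,np.degrees(np.arctan2(l[1],l[0])),np.percentile(q[:,2],[50,90,97]))
```

```text
t 2.4 pos [ 0.5009 -0.1981  0.3602] yaw 99.79167367697015 F [ 0.9288 -1.2042  0.1864] op 0.599147059600459 g 0.0
[[0.0417, 0.0041, 0.0, -1.22], [0.0416, 0.005, 0.0, -1.22], [0.0415, 0.0058, 0.0, -1.22], [0.0414, 0.0067, 0.0, -1.22], [0.0412, 0.0076, 0.0, -1.22], [0.0411, 0.0085, 0.0, -1.22], [0.0409, 0.0094, 0.0, -1.22], [0.0407, 0.0102, 0.0, -1.22], [0.0404, 0.0111, 0.0, -1.22], [0.0402, 0.0119, 0.0, -1.22]]
[[0.986, 0.165, 0.04, 0.489], [0.169, -0.957, -0.236, -0.132], [-0.001, 0.239, -0.971, 0.507], [0.0, 0.0, 0.0, 1.0]] 61.2853018465138
red rail 159 mean [ 0.5659 -0.0463  0.1766] min [ 0.5605 -0.0519  0.1716] max [ 0.5716 -0.041   0.1792]
red tray 516 mean [ 0.5596 -0.0477  0.0104] min [ 0.509  -0.0596  0.0073] max [ 0.6259 -0.0331  0.0129]
green rail 513 mean [ 0.5955 -0.2234  0.1768] min [ 0.5873 -0.2515  0.1701] max [ 0.6047 -0.2009  0.1799]
green tray 3028 mean [ 0.5901 -0.2369  0.0106] min [ 0.5366 -0.2778  0.0071] max [ 0.6607 -0.1941  0.0144]
rail 3552 [ 0.1626 -0.9867  0.5824 -0.1458] -80.64023 [0.1764 0.1779 0.1785]
```

Call:
arm_command:
  deltas:
    - [0.042,0.004,0,-1.2]
    - [0.042,0.005,0,-1.2]
    - [0.042,0.006,0,-1.2]
    - [0.041,0.007,0,-1.2]
    - [0.041,0.008,0,-1.2]
    - [0.041,0.008,0,-1.2]
    - [0.041,0.009,0,-1.2]
    - [0.041,0.01,0,-1.2]
    - [0.04,0.011,0,-1.2]
    - [0.04,0.012,0,-1.2]

```text
time: 3.7
position: [0.4713, 0.2203, 0.3597]
eef_rot: [1.767, 2.597, 0.0]
contact_force: [-0.2, 0.5, 0.7]
opening: 0.6
grasp_force: 0.0
```

Run:
```python
from h import *
from scipy.optimize import least_squares
def rail(W,n):
    d=np.array([.164,-.9864]); nn=np.array([.9864,.164])
    W=W.reshape(-1,3); W=W[np.isfinite(W).all(1)]
    s=(W[:,:2]-[.5676,-.0465])@nn; t=(W[:,:2]-[.5676,-.0465])@d
    k=(abs(s)<.012)&(abs(W[:,2]-.171)<.012)&(t>-.06)&(t<.27); s,z,t=s[k],W[k,2],t[k]
    f=lambda p: np.hypot(s-p[0]-p[1]*t,z-p[2])-.006
    r=least_squares(f,[0,0,.171],loss='soft_l1',f_scale=.001); print('rail offset, slope, z',n,k.sum(),r.x)
rail(np.load('w1.npz')['W'],'w'); 
for n in ['scene','top']: rail(cloud(snap(n)),n)
c=snap('wrist','w2.png'); W=cloud(c)
rk=(abs(W[...,0]-.495)<.065)&(abs(W[...,1]-.257)<.07)&(W[...,2]>.01)
q=W[rk&col(c,'orange')]; print('tab',len(q),q.mean(0),'ztop',np.percentile(q[:,2],[50,95])); 
t=q[q[:,2]>.136]; print('tabtop',len(t),cv2.minAreaRect(t[:,:2].astype(np.float32)))
for a,b in [(.01,.05),(.07,.1),(.1,.15)]:
    q=W[rk&(W[...,2]>a)&(W[...,2]<b)]; print(a,b,len(q),cv2.minAreaRect(q[:,:2].astype(np.float32)))
for r in pinpoint('wrist','rack_tab')[:4]: print(r['conf'],r['point'],atz(c,r['point'],.122),depth(c,r['point']))
s=state();print(s['position'],yaw(s),s['time'])
```

```text
rail offset, slope, z w 3516 [-0.0001 -0.0003  0.1715]
rail offset, slope, z scene 1606 [0.0001 0.0021 0.1707]
rail offset, slope, z top 560 [0.0005 0.0004 0.1701]
tab 249 [0.4937 0.259  0.1432] ztop [0.1434 0.1445]
tabtop 247 ((0.49424508213996887, 0.25805172324180603), (0.00952797569334507, 0.034625619649887085), 23.02391242980957)
0.01 0.05 578 ((0.49429214000701904, 0.2573149800300598), (0.05114566534757614, 0.08870705217123032), 22.236373901367188)
0.07 0.1 812 ((0.4942583441734314, 0.2573283314704895), (0.03107614628970623, 0.06986171752214432), 22.244705200195312)
0.1 0.15 820 ((0.49485552310943604, 0.2570748031139374), (0.014977730810642242, 0.06920170783996582), 21.63911247253418)
0.89 [65.2, 6.3] [0.2086 0.3062 0.122 ] [0.2219 0.3049 0.1436]
0.81 [311.7, 161.1] [0.4917 0.2559 0.122 ] [0.4891 0.2574 0.1436]
0.59 [206.5, 96.9] [0.3647 0.2768 0.122 ] [0.3693 0.2772 0.144 ]
0.59 [185.3, 234.7] [0.3906 0.1258 0.122 ] [0.3938 0.135  0.1443]
[0.4713 0.2192 0.3595] 111.59037053283495 3.9
```

View pics/w2.png

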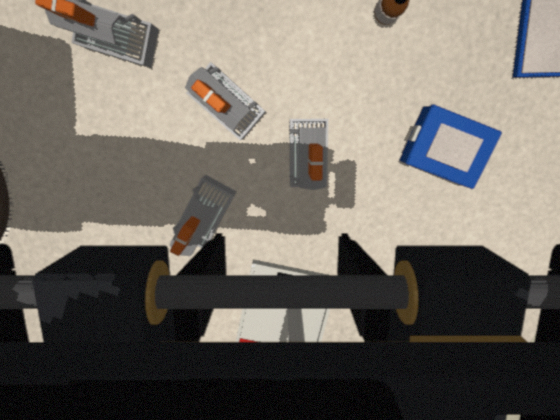

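The wrist view shows the target rack at (308,160), with the orange tab at (316,162) and nothing close around it. I move over it and go down.

```bash
python3 -c "
from h import *
plan(.4945,.2575,.23,112.2,5)"
```

```text
t 3.9 pos [0.4713 0.2192 0.3595] yaw 111.59037053283495 F [-0.0788 -1.8156  0.7474] op 0.601938290673174 g 0.0
[[0.0054, 0.0071, 0.0259, -0.12], [0.0054, 0.0071, 0.0259, -0.12], [0.0054, 0.0071, 0.0259, -0.12], [0.0054, 0.0072, 0.0259, -0.12], [0.0054, 0.0072, 0.0259, -0.12]]
```

Call:
arm_command:
  deltas:
    - [0.0054,0.007,0.026,-0.1]
    - [0.0054,0.007,0.026,-0.1]
    - [0.0054,0.007,0.026,-0.1]
    - [0.0054,0.007,0.026,-0.1]
    - [0.0054,0.007,0.026,-0.1]
    - [0,0,0.025,0]
    - [0,0,0.025,0]
    - [0,0,0.025,0]
    - [0,0,0.024,0]
    - [0,0,0,0]

```text
time: 5.15
position: [0.4938, 0.2556, 0.1295]
eef_rot: [-1.758, -2.602, 0.004]
contact_force: [-1.0, 0.8, 0.9]
opening: 0.597
grasp_force: 0.0
```

Run:
```python
from h import *
plan(.4945,.2575,.131,112.2,1)
for i in range(4): s=state(); print(s['position'],yaw(s),s['contact_force'])
```

```text
t 5.15 pos [0.4938 0.2556 0.1295] yaw 111.92760909368708 F [-1.0482  0.7564  0.9325] op 0.5973630276232551 g 0.0
[[0.0015, 0.0013, -0.0015, -0.27]]
[0.4938 0.2556 0.1295] 111.92760909368708 [-1.0482  0.7564  0.9325]
[0.4938 0.2556 0.1295] 111.92760909368708 [-1.0482  0.7564  0.9325]
[0.4938 0.2556 0.1295] 111.92760909368708 [-1.0482  0.7564  0.9325]
[0.4938 0.2556 0.1295] 111.92760909368708 [-1.0482  0.7564  0.9325]
```

Call:
arm_command:
  deltas:
    - [0.001,0.001,-0.001,-0.2]
    - [0,0,0,0]
    - [0,0,0,0]
    - [0,0,0,0]
    - [0,0,0,0]
    - [0,0,0,0]
    - [0,0,0,0]
    - [0,0,-0.006,0]
    - [0,0,-0.012,0]
    - [0,0,-0.012,0]
  jaw: 0
  newtons: 25

```text
time: 6.4
position: [0.4946, 0.2582, 0.1625]
eef_rot: [1.752, 2.608, -0.0]
contact_force: [-0.3, 0.4, -3.5]
opening: 0.122
grasp_force: 25.0
```

Run:
```python
from h import *
plan(.45,.1,.30,99.4,10)
c=snap('scene','s2.png'); W=cloud(c)
rk=(abs(W[...,0]-.495)<.06)&(abs(W[...,1]-.257)<.06)&(W[...,2]>.02)
print('tabtop',np.percentile(W[rk&col(c,'orange')][:,2],[50,95]))
```

```text
t 6.4 pos [0.4946 0.2582 0.1625] yaw 112.21637232384094 F [-0.2848  0.4177 -3.4634] op 0.1224691752720421 g 24.997045397758484
[[-0.013, -0.0101, -0.0137, 1.28], [-0.0132, -0.0098, -0.0137, 1.28], [-0.0134, -0.0095, -0.0137, 1.28], [-0.0136, -0.0092, -0.0137, 1.28], [-0.0138, -0.0089, -0.0137, 1.28], [-0.014, -0.0086, -0.0137, 1.28], [-0.0142, -0.0083, -0.0137, 1.28], [-0.0144, -0.008, -0.0137, 1.28], [-0.0146, -0.0076, -0.0137, 1.28], [-0.0147, -0.0073, -0.0137, 1.28]]Traceback (most recent call last):
  File "<stdin>", line 5, in <module>
    return _quantile_unchecked(
        a, q, axis, out, overwrite_input, method, keepdims, weights)
    return _ureduce(a,
                    func=_quantile_ureduce_func,
    ...<5 lines>...
                    overwrite_input=overwrite_input,
                    method=method)
    r = func(a, **kwargs)
    result = _quantile(arr,
                       quantiles=q,
    ...<2 lines>...
                       out=out,
                       weights=wgt)
    slices_having_nans = np.isnan(arr[-1, ...])
                                  ~~~^^^^^^^^^
IndexError: index -1 is out of bounds for axis 0 with size 0
```

Call:
arm_command:
  deltas:
    - [0,0,-0.02,0]
    - [0,0,-0.035,0]
    - [0,0,-0.04,0]
    - [0,0,-0.03,0]
    - [-0.012,-0.009,-0.013,2]
    - [-0.022,-0.016,0,2]
    - [-0.03,-0.02,0,3]
    - [-0.03,-0.02,0,3]
    - [-0.03,-0.02,0,3]
    - [-0.03,-0.015,0,0]

```text
time: 7.7
position: [0.4377, 0.0814, 0.299]
eef_rot: [-2.038, -2.39, 0.002]
contact_force: [0.5, 0.2, -3.8]
opening: 0.126
grasp_force: 25.0
```

```bash
python3 -c "
from h import *
plan(.52,-.25,.30,99.44,12)"
```

```text
t 7.7 pos [0.4377 0.0814 0.299 ] yaw 99.07790240181264 F [ 0.5422  0.2432 -3.8208] op 0.12629456504343 g 24.998510777950287
[[-0.0284, 0.0024, -0.0001, -0.03], [-0.0284, 0.0024, -0.0001, -0.03], [-0.0284, 0.0024, -0.0001, -0.03], [-0.0284, 0.0024, -0.0001, -0.03], [-0.0284, 0.0024, -0.0001, -0.03], [-0.0284, 0.0023, -0.0001, -0.03], [-0.0284, 0.0023, -0.0001, -0.03], [-0.0284, 0.0023, -0.0001, -0.03], [-0.0284, 0.0023, -0.0001, -0.03], [-0.0284, 0.0023, -0.0001, -0.03], [-0.0284, 0.0023, -0.0001, -0.03], [-0.0284, 0.0023, -0.0001, -0.03]]
```

Call:
arm_command:
  deltas:
    - [-0.02,0.003,0,-0.3]
    - [-0.03,0.003,0,0]
    - [-0.04,0.003,0,0]
    - [-0.043,0.003,0.005,0]
    - [-0.043,0.003,0.008,0]
    - [-0.043,0.003,0.01,0]
    - [-0.042,0.003,0.01,0]
    - [-0.04,0.003,0.01,0]
    - [-0.025,0.003,0.008,0]
    - [-0.015,0.001,0,0]

```text
time: 8.95
position: [0.5226, -0.2494, 0.2477]
eef_rot: [-2.03, -2.395, 0.0]
contact_force: [0.3, 0.2, -4.0]
opening: 0.124
grasp_force: 25.0
```

Run:
```python
from h import *
plan(.599,-.237,.248,99.44,8)
c=snap('scene','s3.png'); W=cloud(c)
rk=(abs(W[...,0]-.52)<.05)&(abs(W[...,1]+.25)<.07)&(W[...,2]>.06)&(W[...,2]<.33)
q=W[rk&col(c,'orange')]; print('tab',len(q),np.percentile(q[:,2],[2,50,95])if len(q) else'')
for a in np.arange(.08,.28,.01):
    q=W[rk&(W[...,2]>a)&(W[...,2]<a+.01)]; print(round(a,2),len(q),q.mean(0) if len(q) else '')
for l in ['rack_seat','rack','rack_mouth','rack_tab']:
    for r in pinpoint('scene',l)[:5]:
        print(l,r['conf'],r['point'],depth(c,r['point']))
```

```text
t 8.95 pos [ 0.5226 -0.2494  0.2477] yaw 99.43566488171483 F [ 0.3108  0.232  -3.9668] op 0.12386822836999728 g 24.999572038650513
[[-0.0, 0.0097, -0.0, -0.0], [-0.0, 0.0097, -0.0, -0.0], [-0.0, 0.0097, -0.0, -0.0], [-0.0, 0.0097, -0.0, -0.0], [-0.0, 0.0097, -0.0, -0.0], [-0.0, 0.0097, -0.0, -0.0], [-0.0, 0.0097, -0.0, -0.0], [-0.0, 0.0097, -0.0, -0.0]]
tab 0 
0.08 0 
0.09 0 
0.1 0 
0.11 117 [ 0.5431 -0.2611  0.1181]
0.12 316 [ 0.5437 -0.2584  0.125 ]
0.13 340 [ 0.543  -0.2616  0.135 ]
0.14 1634 [ 0.5259 -0.2539  0.1459]
0.15 38 [ 0.5078 -0.2609  0.153 ]
0.16 13 [ 0.5067 -0.2859  0.1643]
0.17 11 [ 0.5111 -0.2852  0.1743]
0.18 19 [ 0.5161 -0.284   0.1854]
0.19 240 [ 0.5348 -0.2561  0.1956]
0.2 358 [ 0.5353 -0.2526  0.2057]
0.21 453 [ 0.5292 -0.2538  0.2146]
0.22 119 [ 0.5301 -0.2553  0.2255]
0.23 123 [ 0.5325 -0.2572  0.2353]
0.24 115 [ 0.5329 -0.2603  0.2446]
0.25 158 [ 0.5292 -0.2618  0.2559]
0.26 101 [ 0.5284 -0.2594  0.2649]
0.27 77 [ 0.5309 -0.259   0.274 ]
rack_seat 0.88 [272.6, 212.1] [0.3969 0.1252 0.1061]
rack_seat 0.83 [274.7, 169.6] [0.2233 0.2889 0.0922]
rack_seat 0.8 [135.3, 281.5] [ 0.5284 -0.2544  0.2158]
rack_seat 0.74 [311.2, 192.5] [0.3842 0.2656 0.0972]
rack 0.89 [144.2, 326.8] [ 0.5482 -0.2643  0.1463]
rack 0.62 [306.9, 223.8] [0.5567 0.0679 0.1807]
rack 0.59 [270.6, 249.4] [ 0.5644 -0.0296  0.1761]
rack 0.57 [278.6, 196.3] [0.2497 0.2794 0.0222]
rack_mouth 0.94 [305.6, 206.0] [0.343  0.2915 0.0279]
rack_mouth 0.82 [275.0, 231.9] [0.3764 0.1508 0.0281]
rack_mouth 0.73 [145.5, 305.0] [ 0.5074 -0.2408  0.1447]
rack_mouth 0.71 [273.9, 180.4] [0.1804 0.3244 0.0284]
rack_mouth 0.52 [174.2, 326.5] [ 0.6035 -0.2428  0.1758]
rack_tab 0.97 [130.4, 266.5] [ 0.5381 -0.2592  0.2522]
rack_tab 0.69 [312.0, 182.4] [0.3851 0.2655 0.1261]
rack_tab 0.67 [277.7, 157.6] [0.2254 0.2982 0.1261]
```

View pics/s3.png

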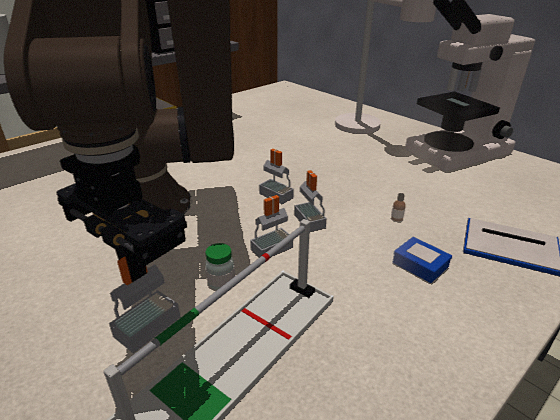

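The rack hangs upright in the gripper at scene (145,310), with its mouth facing the rail. The tray top at z≈0.147 and the hook leg end at z≈0.19 straddle the rail at z≈0.170. I move it straight in along tool y.

Call:
arm_command:
  deltas:
    - [0,0.006,0,0]
    - [0,0.01,0,0]
    - [0,0.011,0,0]
    - [0,0.011,0,0]
    - [0,0.011,0,0]
    - [0,0.011,0,0]
    - [0,0.01,0,0]
    - [0,0.006,0,0]
    - [0,0.002,0,0]
    - [0,0,0,0]

```text
time: 10.45
position: [0.5999, -0.2357, 0.2486]
eef_rot: [-2.029, -2.398, 0.0]
contact_force: [-0.3, 0.6, -3.3]
opening: 0.125
grasp_force: 25.0
```

Run:
```python
from h import *
c=snap('scene'); W=cloud(c)
plan(.599,-.237,.211,99.44,4)
rk=(abs(W[...,0]-.6)<.06)&(abs(W[...,1]+.237)<.07)&(W[...,2]>.06)&(W[...,2]<.33)
for a in np.arange(.11,.25,.01):
    q=W[rk&(W[...,2]>a)&(W[...,2]<a+.01)]; print(round(a,2),len(q),q.mean(0) if len(q) else '')
```

```text
t 10.5 pos [ 0.5998 -0.2358  0.2486] yaw 99.51151536141951 F [ 0.2873 -0.2257 -3.0288] op 0.1214757056480276 g 24.999495148658752
[[-0.0003, -0.0002, 0.0094, 0.02], [-0.0003, -0.0002, 0.0094, 0.02], [-0.0003, -0.0002, 0.0094, 0.02], [-0.0003, -0.0002, 0.0094, 0.02]]
0.11 93 [ 0.6201 -0.2454  0.1185]
0.12 329 [ 0.6208 -0.2484  0.1252]
0.13 344 [ 0.6206 -0.2484  0.1352]
0.14 1405 [ 0.61   -0.2398  0.1462]
0.15 72 [ 0.6041 -0.2418  0.1513]
0.16 100 [ 0.6024 -0.2461  0.1679]
0.17 668 [ 0.6044 -0.2459  0.1744]
0.18 17 [ 0.5929 -0.2706  0.1854]
0.19 220 [ 0.6117 -0.2422  0.1961]
0.2 355 [ 0.6128 -0.241   0.2057]
0.21 478 [ 0.6081 -0.2429  0.2143]
0.22 129 [ 0.6074 -0.2473  0.2253]
0.23 123 [ 0.6091 -0.2455  0.2354]
0.24 143 [ 0.6107 -0.2439  0.2451]
0.25 215 [ 0.6072 -0.246   0.2561]
```

Call:
arm_command:
  deltas:
    - [0,0,0.004,0]
    - [0,0,0.007,0]
    - [0,0,0.007,0]
    - [0,0,0.006,0]
    - [0,0,0.005,0]
    - [0,0,0.004,0]
    - [0,0,0.002,0]
    - [0,0,0,0]
    - [0,0,0,0]
    - [0,0,0,0]

```text
time: 11.75
position: [0.6, -0.2358, 0.2138]
eef_rot: [2.029, 2.398, 0.0]
contact_force: [-0.0, -0.3, -3.1]
opening: 0.125
grasp_force: 25.0
```

Not seated yet, since the wrist still carries the rack's weight. I lower in small steps.

Call:
arm_command:
  deltas:
    - [0,0,0.001,0]
    - [0,0,0.001,0]
    - [0,0,0,0]
    - [0,0,0,0]
    - [0,0,0,0]
    - [0,0,0,0]
    - [0,0,0,0]
    - [0,0,0,0]
    - [0,0,0,0]
    - [0,0,0,0]

```text
time: 13.0
position: [0.6, -0.2358, 0.2116]
eef_rot: [2.029, 2.398, -0.0]
contact_force: [-0.6, -0.2, -3.3]
opening: 0.127
grasp_force: 25.0
```

Call:
arm_command:
  deltas:
    - [0,0,0.001,0]
    - [0,0,0.001,0]
    - [0,0,0,0]
    - [0,0,0,0]
    - [0,0,0,0]
    - [0,0,0,0]
    - [0,0,0,0]
    - [0,0,0,0]
    - [0,0,0,0]
    - [0,0,0,0]

```text
time: 14.25
position: [0.5999, -0.2357, 0.2097]
eef_rot: [2.03, 2.398, -0.0]
contact_force: [-1.8, 1.0, 0.4]
opening: 0.126
grasp_force: 25.0
```

Run:
```python
from h import *
c=snap('scene'); W=cloud(c)
plan(.599,-.237,.209,99.44,4)
rk=(abs(W[...,0]-.6)<.06)&(abs(W[...,1]+.237)<.06)&(W[...,2]>.06)&(W[...,2]<.33)
x0,y0,x1,y1=90,230,230,380
cv2.imwrite('pics/s4.png',cv2.resize(c['image'][y0:y1,x0:x1,::-1],None,fx=4,fy=4,interpolation=cv2.INTER_CUBIC))
q=W[rk]; h=np.histogram(q[:,2],np.arange(.07,.2,.005)); print(list(zip(h[1].round(3),h[0])))
```

```text
t 14.3 pos [ 0.6    -0.2358  0.2097] yaw 99.51500242061873 F [-1.1018  0.0395 -0.9667] op 0.1269634120713261 g 24.999955594539642
[[-0.0003, -0.0003, 0.0002, 0.02], [-0.0003, -0.0003, 0.0002, 0.02], [-0.0003, -0.0003, 0.0002, 0.02], [-0.0003, -0.0003, 0.0002, 0.02]]
[(np.float64(0.07), np.int64(0)), (np.float64(0.075), np.int64(45)), (np.float64(0.08), np.int64(141)), (np.float64(0.085), np.int64(155)), (np.float64(0.09), np.int64(150)), (np.float64(0.095), np.int64(175)), (np.float64(0.1), np.int64(345)), (np.float64(0.105), np.int64(1156)), (np.float64(0.11), np.int64(311)), (np.float64(0.115), np.int64(9)), (np.float64(0.12), np.int64(10)), (np.float64(0.125), np.int64(4)), (np.float64(0.13), np.int64(4)), (np.float64(0.135), np.int64(7)), (np.float64(0.14), np.int64(3)), (np.float64(0.145), np.int64(2)), (np.float64(0.15), np.int64(31)), (np.float64(0.155), np.int64(118)), (np.float64(0.16), np.int64(107)), (np.float64(0.165), np.int64(193)), (np.float64(0.17), np.int64(311)), (np.float64(0.175), np.int64(259)), (np.float64(0.18), np.int64(71)), (np.float64(0.185), np.int64(64)), (np.float64(0.19), np.int64(46))]
```

View pics/s4.png

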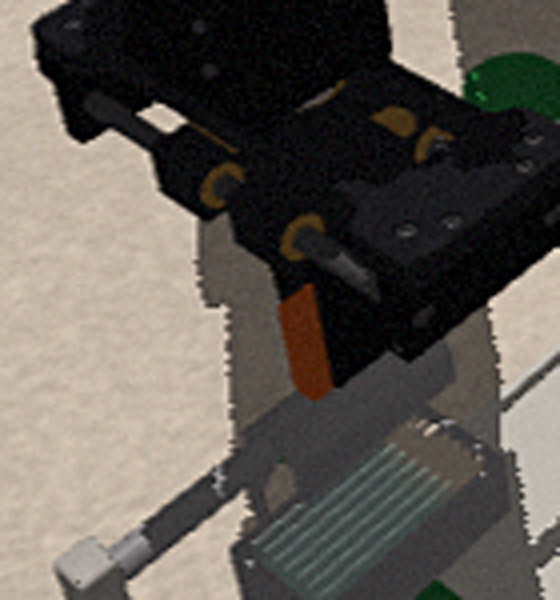

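The crop shows the hook sitting over the rail at (330,420), and the wrist load has gone to the rail. Now I let go, opening both fingers clear.

Call:
arm_command:
  deltas:
    - [0,0,0,0]
    - [0,0,0,0]
    - [0,0,0,0]
    - [0,0,0,0]
    - [0,0,0,0]
    - [0,0,0,0]
    - [0,0,0,0]
    - [0,0,0,0]
    - [0,0,0,0]
    - [0,0,0,0]
  jaw: 0.4

```text
time: 15.55
position: [0.6, -0.2357, 0.2097]
eef_rot: [2.029, 2.398, -0.0]
contact_force: [-0.3, 0.8, -1.0]
opening: 0.401
grasp_force: 0.0
```

```bash
cat > chk.py <<'E'
from h import *
import sys
p=np.array([float(sys.argv[1]),float(sys.argv[2])])
plan(.5676,-.0465,.2095,99.44,16)
d=np.array([-.164,.9864]);n=np.array([.9864,.164])
for nm in ['scene','top']:
    c=snap(nm); W=cloud(c)
    st=(W[...,:2]-p); s=st@n; t=st@d
    rk=(abs(s)<.045)&(abs(t)<.065)&(W[...,2]>.06)&(W[...,2]<.225)
    q=W[rk&col(c,'orange')]
    if len(q)>5: print(nm,'tab',len(q),'across/along',((q[:,:2]-p)@n).mean(),((q[:,:2]-p)@d).mean(),'z',np.percentile(q[:,2],[3,50,97]))
    tr=rk&(W[...,2]<.118); r=cv2.minAreaRect(np.c_[s[tr],t[tr]].astype(np.float32)) if tr.sum()>20 else None; print(nm,'tray (across,along)',r,'z top',np.percentile(W[tr][:,2],[50,90]) if tr.sum() else '')
    hk=rk&(W[...,2]>.15)&(W[...,2]<.182)&(s>.005)
    if hk.sum()>20: print(nm,'hook leg z',np.percentile(W[hk][:,2],[3,97]),'along',np.percentile(t[hk],[2,98]))
    for l in ['rack_seat','rack']:
        for r in pinpoint(nm,l)[:5]:
            P=atz(c,r['point'],.170 if l=='rack_seat' else .078); 
            if np.hypot(*(P[:2]-p))<.06: print(nm,l,round(r['conf'],2),'across/along',(P[:2]-p)@n,(P[:2]-p)@d)
E
python3 chk.py .5993 -.237
```

```text
t 15.55 pos [ 0.6    -0.2357  0.2097] yaw 99.51769284210351 F [-0.316   0.798  -1.0331] op 0.4009717398501043 g 0.0
[[0.012, -0.0, 0.0, 0.0], [0.012, -0.0, 0.0, 0.0], [0.012, -0.0, 0.0, 0.0], [0.012, -0.0, 0.0, 0.0], [0.012, -0.0, 0.0, 0.0], [0.012, -0.0, 0.0, 0.0], [0.012, -0.0, 0.0, 0.0], [0.012, -0.0, 0.0, 0.0], [0.012, -0.0, 0.0, 0.0], [0.012, -0.0, 0.0, 0.0], [0.012, -0.0001, 0.0, 0.0], [0.012, -0.0001, 0.0, 0.0], [0.012, -0.0001, 0.0, 0.0], [0.012, -0.0001, 0.0, 0.0], [0.012, -0.0001, 0.0, 0.0], [0.012, -0.0001, 0.0, 0.0]]
scene tray (across,along) ((0.0010979771614074707, -0.0011501498520374298), (0.09149640798568726, 0.05267735943198204), 89.62276458740234) z top [0.1062 0.1102]
scene hook leg z [0.1542 0.178 ] along [-0.0594  0.0315]
scene rack_seat 0.83 across/along 0.0013262550001391599 -0.004877135193772737
scene rack 0.68 across/along -0.003030907225478552 -0.0013699008185412487
top tray (across,along) None z top
```

Let go: grip force is 0, with the rack at about (0.001, -0.001) m from the green centre. I raise a few mm and hold to be sure, then regrasp lightly.

Call:
arm_command:
  deltas:
    - [0,0,-0.002,0]
    - [0,0,-0.002,0]
    - [0,0,0,0]
    - [0,0,0,0]
    - [0,0,0,0]
    - [0,0,0,0]
    - [0,0,0,0]
    - [0,0,0,0]
    - [0,0,0,0]
    - [0,0,0,0]

```text
time: 17.1
position: [0.6, -0.2358, 0.2136]
eef_rot: [2.029, 2.398, -0.0]
contact_force: [0.9, 0.1, -0.2]
opening: 0.398
grasp_force: 0.0
```

Call:
arm_command:
  deltas:
    - [0,0,0,0]
    - [0,0,0,0]
    - [0,0,0,0]
    - [0,0,0,0]
    - [0,0,0,0]
    - [0,0,0,0]
    - [0,0,0,0]
    - [0.003,0,0,0]
    - [0.005,0,0,0]
    - [0.005,0,0,0]
  jaw: 0
  newtons: 8

```text
time: 18.35
position: [0.5977, -0.2227, 0.2136]
eef_rot: [2.029, 2.398, -0.0]
contact_force: [-0.6, -4.1, -1.1]
opening: 0.121
grasp_force: 8.0
```

```bash
python3 chk.py .5993 -.237
```

```text
t 18.35 pos [ 0.5977 -0.2227  0.2136] yaw 99.51302690676086 F [-0.5908 -4.0947 -1.0505] op 0.12125637539102654 g 7.999937832355499
[[0.0112, -0.0, 0.0003, 0.0], [0.0112, -0.0, 0.0003, 0.0], [0.0112, -0.0, 0.0003, 0.0], [0.0112, -0.0, 0.0003, 0.0], [0.0112, -0.0, 0.0003, 0.0], [0.0112, -0.0, 0.0003, 0.0], [0.0112, -0.0, 0.0003, 0.0], [0.0112, -0.0, 0.0003, 0.0], [0.0112, -0.0, 0.0003, 0.0], [0.0112, -0.0, 0.0003, 0.0], [0.0112, -0.0, 0.0003, 0.0], [0.0112, -0.0, 0.0003, 0.0], [0.0112, -0.0, 0.0003, 0.0], [0.0112, -0.0, 0.0003, 0.0], [0.0112, -0.0, 0.0003, 0.0], [0.0112, -0.0, 0.0003, 0.0]]
scene tray (across,along) ((0.0010383576154708862, 0.011536136269569397), (0.05233865976333618, 0.09114907681941986), 0.05681946128606796) z top [0.1062 0.1102]
scene hook leg z [0.155  0.1791] along [-0.059   0.0467]
scene rack_seat 0.83 across/along 0.0006340211967161497 0.011406244595474962
scene rack 0.66 across/along -0.005655201532718177 0.010232696262495428
top tray (across,along) None z top 
top rack_seat 0.51 across/along 0.0012643327046649548 0.008938338274832166
top rack 0.35 across/along 0.0032118097389655653 0.012541152070700085
```

The rack follows without twisting. I continue sliding.

Call:
arm_command:
  deltas:
    - [0.006,0,0,0]
    - [0.01,0,0,0]
    - [0.012,0,0,0]
    - [0.013,0,0,0]
    - [0.013,0,0,0]
    - [0.013,0,0,0]
    - [0.013,0,0,0]
    - [0.012,0,0,0]
    - [0.01,0,0,0]
    - [0.006,0,0,0]
  newtons: 15

```text
time: 19.9
position: [0.5799, -0.1157, 0.2136]
eef_rot: [-2.029, -2.398, 0.0]
contact_force: [-1.8, -4.5, 0.2]
opening: 0.125
grasp_force: 15.0
```

```bash
python3 chk.py .5676 -.0465 | head -1; python3 chk.py .5803 -.1225
```

```text
t 19.9 pos [ 0.5799 -0.1157  0.2136] yaw 99.53445917146048 F [-1.8344 -4.5101  0.2406] op 0.12490081543194143 g 15.000214129686356
t 20.2 pos [ 0.5798 -0.1155  0.2136] yaw 99.49355765578093 F [-2.8186  5.9252  1.9225] op 0.12282834811160111 g 15.00010147690773
[[0.0044, -0.0, 0.0003, 0.0], [0.0044, -0.0, 0.0003, 0.0], [0.0044, -0.0, 0.0003, 0.0], [0.0044, -0.0, 0.0003, 0.0], [0.0044, -0.0, 0.0003, 0.0], [0.0044, -0.0, 0.0003, 0.0], [0.0044, -0.0, 0.0003, 0.0], [0.0044, -0.0, 0.0003, 0.0], [0.0044, -0.0, 0.0003, 0.0], [0.0044, -0.0, 0.0003, 0.0], [0.0044, -0.0, 0.0003, 0.0], [0.0044, -0.0, 0.0003, 0.0], [0.0044, -0.0, 0.0003, 0.0], [0.0044, -0.0, 0.0003, 0.0], [0.0044, -0.0, 0.0003, 0.0], [0.0044, -0.0, 0.0003, 0.0]]
scene tray (across,along) ((0.000685177743434906, 0.0042925067245960236), (0.0915742740035057, 0.05225974693894386), 89.58159637451172) z top [0.106  0.1103]
scene hook leg z [0.1546 0.1786] along [-0.0576  0.0492]
scene rack_seat 0.72 across/along -0.002567505380235929 0.005002998838641389
scene rack 0.68 across/along 0.00015382483133686154 0.003792323498412627
top tray (across,along) ((0.000665152445435524, 0.04597483202815056), (0.015284422785043716, 0.04216601699590683), 86.7898178100586) z top [0.1007 0.1088]
top rack 0.59 across/along 0.0049354521422225305 0.01387334707318817
```

Call:
arm_command:
  deltas:
    - [0.005,0,0,0]
    - [0.009,0,0,0]
    - [0.01,0,0,0]
    - [0.01,0,0,0]
    - [0.01,0,0,0]
    - [0.01,0,0,0]
    - [0.009,0,0,0]
    - [0.006,0,0,0]
    - [0.003,0,0,0]
    - [0,0,0,0]

```text
time: 21.75
position: [0.568, -0.0451, 0.2136]
eef_rot: [-2.029, -2.398, -0.0]
contact_force: [-1.1, -0.2, 0.8]
opening: 0.126
grasp_force: 15.0
```

```bash
python3 chk.py .5676 -.0465
```

```text
t 21.75 pos [ 0.568  -0.0451  0.2136] yaw 99.51337314898961 F [-1.1427 -0.2199  0.7761] op 0.12618521954832607 g 15.000633001327515
[[-0.0001, -0.0, 0.0003, 0.0], [-0.0001, -0.0, 0.0003, 0.0], [-0.0001, -0.0, 0.0003, 0.0], [-0.0001, -0.0, 0.0003, 0.0], [-0.0001, -0.0, 0.0003, 0.0], [-0.0001, -0.0, 0.0003, 0.0], [-0.0001, -0.0, 0.0003, 0.0], [-0.0001, -0.0, 0.0003, 0.0], [-0.0001, -0.0, 0.0003, 0.0], [-0.0001, -0.0, 0.0003, 0.0], [-0.0001, -0.0, 0.0003, 0.0], [-0.0001, -0.0, 0.0003, 0.0], [-0.0001, -0.0, 0.0003, 0.0], [-0.0001, -0.0, 0.0003, 0.0], [-0.0001, -0.0, 0.0003, 0.0], [-0.0001, -0.0, 0.0003, 0.0]]
scene tray (across,along) ((0.0005079060792922974, -0.0012525245547294617), (0.09304142743349075, 0.05214409530162811), 89.57015228271484) z top [0.106  0.1102]
scene hook leg z [0.1546 0.179 ] along [-0.0575  0.0506]
scene rack_seat 0.57 across/along -0.0054554246478015125 0.00023043749448883064
scene rack 0.91 across/along 0.0014819532048458445 -0.005853832640089923
top tray (across,along) None z top [0.0825 0.0832]
```

The rack is within about 1.5 mm of the red mark. I release it and rise clear.

Call:
arm_command:
  deltas:
    - [0,0,0,0]
    - [0,0,0,0]
    - [0,0,0,0]
    - [0,0,0,0]
    - [0,0,-0.005,0]
    - [0,0,-0.015,0]
    - [0,0,-0.03,0]
    - [0,0,-0.04,0]
    - [0,0,-0.03,0]
    - [0,0,-0.01,0]
  jaw: 0.4

```text
time: 23.3
position: [0.5683, -0.0454, 0.3461]
eef_rot: [2.027, 2.396, 0.003]
contact_force: [-0.3, 0.6, 0.1]
opening: 0.403
grasp_force: 0.0
```

Call:
arm_command:
  deltas:
    - [0,-0.01,0,0]
    - [0,-0.02,0,0]
    - [0,-0.02,0,0]
    - [0,-0.02,0,0]
    - [0,-0.02,0,0]
    - [0,-0.02,0,0]
    - [0,-0.01,0,0]
    - [0,0,0,0]
    - [0,0,0,0]
    - [0,0,0,0]

```text
time: 24.55
position: [0.4501, -0.0652, 0.3434]
eef_rot: [-2.029, -2.398, 0.0]
contact_force: [0.5, -0.4, 1.3]
opening: 0.401
grasp_force: 0.0
```

```bash
python3 chk.py .5676 -.0465
python3 - <<'E'
from h import *
c=snap('scene','s5.png')
W=cloud(c)
q=W[col(c,'red')&(W[...,2]<.03)&(W[...,0]>.45)]; print('red stripe along',(((q[:,:2]-[.5676,-.0465])@[-.164,.9864])).mean())
q=W[col(c,'orange')&(W[...,2]>.17)]; print('tab',len(q),q.mean(0),q.min(0),q.max(0))
E
```

```text
t 24.55 pos [ 0.4501 -0.0652  0.3434] yaw 99.52729557674907 F [ 0.5104 -0.4     1.269 ] op 0.4008254079373177 g 0.0
[[-0.0001, 0.0074, 0.0084, 0.01], [-0.0001, 0.0074, 0.0084, 0.01], [-0.0001, 0.0074, 0.0084, 0.01], [-0.0001, 0.0074, 0.0084, 0.01], [-0.0001, 0.0074, 0.0084, 0.01], [-0.0001, 0.0074, 0.0084, 0.01], [-0.0001, 0.0074, 0.0084, 0.01], [-0.0001, 0.0074, 0.0084, 0.01], [-0.0001, 0.0074, 0.0084, 0.01], [-0.0001, 0.0074, 0.0084, 0.01], [-0.0001, 0.0074, 0.0084, 0.01], [-0.0001, 0.0074, 0.0084, 0.01], [-0.0001, 0.0074, 0.0084, 0.01], [-0.0001, 0.0074, 0.0084, 0.01], [-0.0001, 0.0074, 0.0084, 0.01], [-0.0001, 0.0074, 0.0084, 0.01]]
scene tab 80 across/along 0.0017386958356210929 -0.002644379058476952 z [0.2185 0.2202 0.2215]
scene tray (across,along) ((0.0007439646869897842, -0.0017208680510520935), (0.09226994216442108, 0.0521223321557045), 89.46452331542969) z top [0.106  0.1102]
scene hook leg z [0.1547 0.1784] along [-0.0568  0.0525]
scene rack_seat 0.76 across/along -0.00131283964813118 0.0038110043707235653
scene rack 0.92 across/along 0.00010170755262650438 -0.01239749531150243
top tab 32 across/along 0.0004048182896465044 0.007709295895186787 z [0.217  0.2194 0.2229]
top tray (across,along) ((-0.010728474706411362, 0.01989433914422989), (0.06950672715902328, 0.0429968498647213), 73.48685455322266) z top [0.1023 0.1098]
top hook leg z [0.1604 0.1782] along [0.017  0.0505]
top rack_seat 0.55 across/along 0.00097869198436742 -0.005442592505447725
top rack 0.65 across/along 0.00411405326704959 0.00482687400561099
red stripe along -0.0011623113835540519
tab 79 [ 0.5698 -0.0489  0.2203] [ 0.5625 -0.0663  0.2182] [ 0.5769 -0.0308  0.2218]
```

View pics/s5.png

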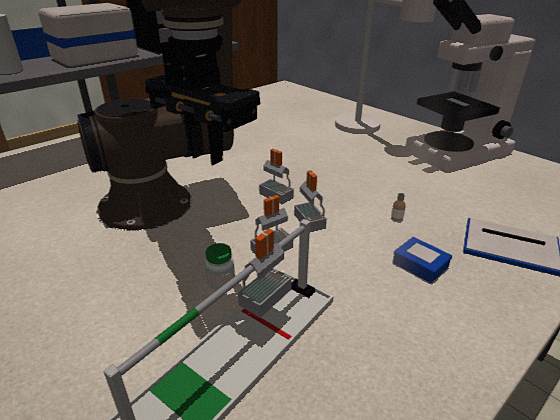

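The rack hangs upright on the rail at (265,270), centred on the red mark to within about 2 mm. The jar at (219,260), the oil bottle and the slide box look unmoved, and the gripper is clear.

```bash
python3 -c "
from plant import *
print(close_job())"
```

```text
the job is handed in; nothing more can be done
None
```

I hooked the rack on the rail at the green section, let it go, and slid it along to the red mark. It hangs there upright, about 2 mm from the mark's centre by camera measurement, and the job is handed in; no verdict came back.

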